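# Open the waffle maker

## Robot

A 6-joint arm with a two-finger parallel gripper is mounted at the origin on the work surface. World frame = base frame: x ahead of the robot, y to its left, z up, the work surface at z = 0. Lengths are in m, angles in rad, forces in N, time in s.
With the tool pointing down it reaches from about 0.35 to 0.925 m from the base axis. Payload 6.4 kg.
Tool frame: the origin (TCP) lies on the centre line of the jaws, within the pads' length; the fingertips stand 22 mm ahead of it and the grasp point (between the pads) lies 3 mm ahead of it; z points along the fingers, y is the line along which they close (so a half turn about z gives the same grasp; the last joint's range is limited). The gripper opens to 94 mm and grips with 3 to 60 N. Pads are 16 mm wide; open, the fingers measure 119 mm over their backs; the gripper's body (75 mm by 177 mm) begins 78 mm behind the grasp point.
Start: joints at [1.157, 0.245, 1.558, -0, 1.339, -0.174], TCP at [0.154, 0.631, 0.227] pointing down, gripper open.
Joint ranges: [-3.13, 3.13], [-1.02, 2.26], [0.13, 2.54], [-0.95, 4.09], [0.21, 2.88], [-2.74, 2.74]. Speed limits (rad/s): [2.57, 2.57, 3.14, 3.14, 3.14, 3.14].

## Interface

Orientations are given as a rotation vector (axis times angle).
In Python, from station import manip gives the robot as it stands. Calls block until the motion is done:
- manip.move_ptp(position, orientation): joint-space move of the TCP to a pose.
- manip.line_to(position, v=0.15, rot=None): straight line of the TCP; rot=None keeps the orientation; v is the mean speed in m/s.
- manip.set_joints(angles): joint-space move.
- manip.grip(opening, grip_force=None): finger opening in m; grip_force is the grip in N (None keeps the last); returns when the fingers have stopped.
- manip.pause(seconds).
- manip.ik(position, orientation): joint angles nearest the present ones, or None.
- manip.state(): the state.
- manip.snapshot(name): name is "side" or "top"; returns a dict with "img" (480x640x3 uint8, blue, green, red), "fx", "fy", "cx", "cy" (pixels), "T" (4x4, takes a point from camera to world coordinates). Camera axes: x right, y up, looking along -z (the intrinsics and any distortion apply to the point x, -y, -z); pixel columns grow to the right and rows downward; lengths in m; the calibration is good to about 2 mm. A picture is of the moment at which its call begins. There is no depth.
A pose or a line that the arm cannot do raises manip.PlanningError and nothing moves.
- manip.close_job(): hands the job in; it is judged then, once.
The state is a dict: "t": time; "joint_pos": joint angles; "dq": joint speeds; "joint_efforts": joint torques, N m; "tool_pos": TCP position; "ee_rot": TCP orientation; "wrist_force": force on the tool from outside, world axes, zero at the start; "torque": the same for the moment, N m; "gripper_width": finger opening in m; "grip_force": force on a finger pad.
Only numpy, scipy, OpenCV 4.12 (cv2) and the standard library are available. Lean on these libraries where they do the work, as an engineer would, in place of code of your own. Each camera call takes 0.05 s, during which the arm holds its last target. There are 200 camera calls.

## Task

Get the waffle maker open for the batter: the flour canister stands so close behind it that the lid would hit it, so first push the canister along the counter out of the lid's way, keeping it standing. Then, with a fingertip under its front handle, tip the lid up and back past upright until it rests open on its own, without flinging it. Push and tip only: do not pick anything up, do not shove the waffle maker around, do not let the lid knock against the canister, and leave the mug, bottle and spatula where they are.

Things in the scene. Friction and masses are not known exactly. Their poses are not given: they have to be found in the camera images.
- waffle: square waffle maker, loose on the counter (about 2 kg with its lid), black with a steel-covered lid; body 190 x 190 mm, 96 mm high when shut. Origin: middle of its underside on the counter. Its own -x axis points out of the front, where the handle is; +x points out of the back, where the hinge is; z up. Nothing of the base sticks out under the handle
- lid (a joint): lid angle: 0 rad shut (lid level), growing as the front is raised, 1.57 lid upright, 1.85 (106 degrees) against the stop, fully open. The hinge is nearly free: let go below about 1.35 rad the lid falls shut, above about 1.4 rad it falls open and stays. Lid 0.6 kg; 2 to 3 N up at the handle starts it
- lid_hinge (a point): middle of the hinge axis: 100 mm behind the waffle maker's middle, 52 mm above the counter. The axis is level and runs along the waffle maker's own y. The lid is 190 mm wide, reaches 195 mm from the axis towards the front (the handle 260 mm), and is 44 mm thick above the axis. Fully open, at heights up to 110 mm, it takes up 65 mm behind the axis over its full width
- lid_handle (a point): point on the underside of the handle, moving with the lid: middle of its width, 20 mm in from its front end, 240 mm from the hinge axis. The handle is a black tongue 85 mm wide, 18 mm thick, sticking 65 mm out of the lid's front; its underside is 61 mm above the counter when shut and all free below
- canister: flour canister, loose, white stoneware with a wooden lid: upright cylinder 100 mm across, 110 mm high, with a knob 24 mm across on top to 132 mm; 0.5 to 0.9 kg. It starts 20 to 40 mm behind the hinge axis. Origin: middle of its underside, z up
- mug: blue mug 80 mm across, 92 mm high, leave alone. Origin: middle of its underside
- bottle: amber glass bottle 62 mm across, 190 mm high, leave alone. Origin: middle of its underside
- spatula: spatula 260 mm long lying on the counter beyond the waffle maker, leave alone. Origin: near its middle, x along its length
Not all that is in view belongs to the job. Several things look just like the canister: the one meant starts farthest to the robot's left.

How it is judged:
By the outcome, as a careful person would: the job done as asked, in the order asked, and still so for the second after the job is handed in, with the robot touching nothing.
It also fails if it takes over 72 s, if anything falls off the work surface, if the arm or the gripper's body presses on something with over 40 N, if the wrist force passes 120 N, or if a joint passes its speed limit or range.

## Working session

There is one attempt and no reset: what is moved stays moved. The work goes in short steps, each a Python script; the robot and the scene stay as the last script left them, time stands still between calls to the robot, and variables do not carry over. Pictures are saved under pics/ and viewed, at most 10 in all, crops included, and the job is handed in when it is done.

```bash
mkdir -p pics; ls
python3 - <<'E'
from station import manip
import cv2
for n in("side","top"):
    s=manip.snapshot(n); cv2.imwrite(f"pics/{n}0.png",s["img"]); print(n,{k:v for k,v in s.items() if k!="img"})
print(manip.state())
E
```

```text
pics
side {'fx': 474.3601044509714, 'fy': 474.3601044509714, 'cx': 308.9729648259827, 'cy': 238.04549088198496, 'T': array([[ 0.84876379,  0.29264882, -0.44040515,  0.19773519],
       [-0.52818027,  0.4298241 , -0.73230926, -0.62403931],
       [-0.02501269,  0.85417089,  0.51939046,  0.5546078 ],
       [ 0.        ,  0.        ,  0.        ,  1.        ]])}
top {'fx': 449.89151196840464, 'fy': 449.89151196840464, 'cx': 312.3039372691118, 'cy': 239.46585851371418, 'T': array([[ 0.0127419 ,  0.99960341, -0.02511303,  0.58704072],
       [-0.99938528,  0.01191075, -0.03297269,  0.06700575],
       [-0.0326605 ,  0.02551772,  0.9991407 ,  0.91011074],
       [ 0.        ,  0.        ,  0.        ,  1.        ]])}
{'t': 0.1, 'joint_pos': array([ 1.15685181e+00,  2.45749867e-01,  1.55888578e+00,  4.30163095e-06,
        1.33868410e+00, -1.74096235e-01]), 'dq': array([-0.00024059, -0.00229043, -0.00118641, -0.00067944,  0.00218051,
        0.0014268 ]), 'joint_efforts': array([-3.96369887e-04, -4.16915238e+01, -3.15523589e+01,  6.85718609e-02,
        3.10231489e-02, -4.74250135e-05]), 'tool_pos': array([0.15419751, 0.63093051, 0.22645532]), 'ee_rot': array([-3.75791451e-01, -3.11852669e+00,  2.59416090e-03]), 'wrist_force': array([ 0.46408755, -0.53419773,  0.54141914]), 'torque': array([ 0.01501343, -0.02839467, -0.02595972]), 'grip_force': 0.0, 'gripper_width': 0.09393601215638998}
```

View pics/side0.png

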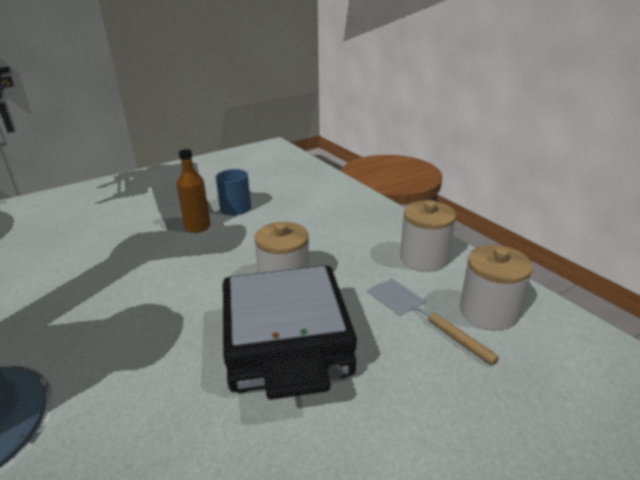

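View pics/top0.png

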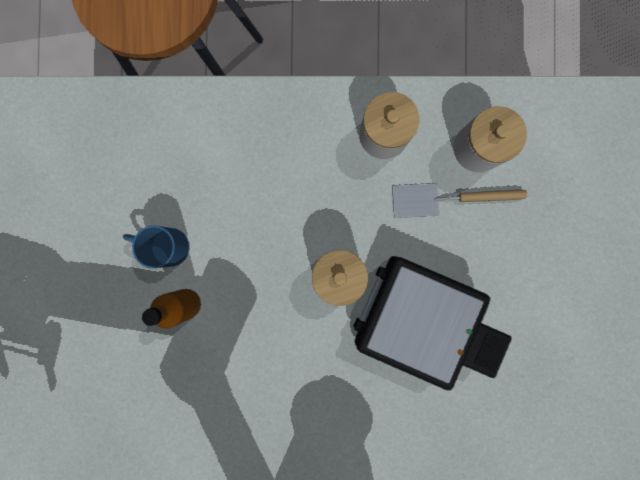

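The side view shows the waffle maker at about (290,330) with the handle towards the camera at (297,372), and the canister behind it at (282,245). In the top view the target canister's lid is at (340,278), the lid plate at (425,322) and the handle at (490,350). The mug is at (160,247), the bottle at (172,310) and the spatula at (460,197).

```bash
cat > h.py <<'E'
from station import manip
import cv2, numpy as np
from scipy.spatial.transform import Rotation as R
def ray(s,p,z):
    d=s["T"][:3,:3]@np.array([(p[0]-s["cx"])/s["fx"],-(p[1]-s["cy"])/s["fy"],-1]); o=s["T"][:3,3]
    return o+d*(z-o[2])/d[2]
def wood(s,box,z):
    x0,y0,x1,y1=box; hsv=cv2.cvtColor(s["img"],cv2.COLOR_BGR2HSV)
    m=cv2.inRange(hsv,(8,80,60),(28,255,255)); k=np.zeros_like(m); k[y0:y1,x0:x1]=255; m&=k
    c=max(cv2.findContours(m,0,2)[0],key=cv2.contourArea); (u,v),r=cv2.minEnclosingCircle(c)
    a=ray(s,(u,v),z); return a,np.linalg.norm(ray(s,(u+r,v),z)-a)
def big(s,m,box):
    x0,y0,x1,y1=box; k=np.zeros_like(m); k[y0:y1,x0:x1]=255
    return max(cv2.findContours(m&k,0,2)[0],key=cv2.contourArea)
E
cat > m.py <<'E'
from h import *
s=manip.snapshot("top"); g=s["img"]
print("can",wood(s,(290,230,385,320),.11))
hsv=cv2.cvtColor(g,cv2.COLOR_BGR2HSV)
dark=cv2.inRange(hsv,(0,0,0),(180,255,45)); 
c=big(s,dark,(345,245,530,410))
# handle separated by opening of the filled silhouette
m=np.zeros(g.shape[:2],np.uint8); cv2.drawContours(m,[c],-1,255,-1)
body=cv2.morphologyEx(m,cv2.MORPH_OPEN,np.ones((61,61),np.uint8)) if 0 else cv2.morphologyEx(m,cv2.MORPH_OPEN,cv2.getStructuringElement(cv2.MORPH_ELLIPSE,(71,71)))
def rect(c,z):
    b=cv2.boxPoints(cv2.minAreaRect(c)); w=np.array([ray(s,p,z) for p in b])[:,:2]
    print(b.round(1).tolist(), w.mean(0).round(4), [round(float(np.linalg.norm(w[i]-w[i-1])),4) for i in (1,2)]);return w
print("body");B=rect(big(s,body,(0,0,640,480)),.09)
h=cv2.morphologyEx(m&~body,cv2.MORPH_OPEN,np.ones((9,9),np.uint8))
print("handle");H=rect(big(s,h,(445,300,530,400)),.079)
st=cv2.inRange(hsv,(100,10,120),(135,80,255))
print("steel");S=rect(big(s,cv2.morphologyEx(st,cv2.MORPH_OPEN,np.ones((5,5))),(360,255,490,390)),.096)
d=S.mean(0)-H.mean(0);print("yaw steel-handle",np.degrees(np.arctan2(d[1],d[0])))
for q in(B,S,H):print("edges",[round(float(np.degrees(np.arctan2(*(q[i]-q[i-1])[::-1]))),1) for i in range(4)])
E
cat >> m.py <<'E'
for n,lo,hi,box in(("mug",(100,90,30),(125,255,255),(120,215,195,275)),("bottle",(5,150,20),(20,255,255),(140,280,205,335))):
    c=big(s,cv2.inRange(hsv,lo,hi),box);x,y,w,h=cv2.boundingRect(c);print(n,(x,y,w,h),ray(s,(x+w,y+h/2),.0)[:2],ray(s,(x+w/2,y+h/2),.09)[:2])
cv2.imwrite("pics/mask.png",m)
E
python3 m.py
```

```text
can (array([0.5406844 , 0.04428844, 0.11      ]), np.float64(0.049257788889834016))
body
[[352.8999938964844, 348.70001220703125], [393.3999938964844, 254.0], [498.8999938964844, 299.20001220703125], [458.29998779296875, 393.8999938964844]] [ 0.4582 -0.1121] [0.1862, 0.2046]
handle
[[467.0, 366.79998779296875], [483.20001220703125, 324.79998779296875], [511.0, 335.6000061035156], [494.79998779296875, 377.6000061035156]] [ 0.409  -0.2288] [0.0817, 0.0532]
steel
[[366.6000061035156, 347.6000061035156], [401.3999938964844, 266.3999938964844], [483.1000061035156, 301.5], [448.29998779296875, 382.6000061035156]] [ 0.458  -0.1091] [0.1583, 0.1573]
yaw steel-handle 67.75233562675584
edges [67.9, -22.6, -112.6, 157.3]
edges [67.9, -22.6, -112.6, 157.3]
edges [69.8, -20.7, -110.4, 159.2]
mug (123, 225, 66, 43) [0.59254573 0.34878218] [0.59123771 0.38237044]
bottle (151, 290, 49, 38) [0.46577827 0.32368631] [0.47700111 0.34365913]
```

```bash
cat >> h.py <<'E'
O=np.array([.457,-.111]); YAW=np.radians(67.7)
ex=np.array([np.cos(YAW),np.sin(YAW)]); ey=np.array([-ex[1],ex[0]])
def W(x,y,z): return np.r_[O+x*ex+y*ey,z]       # waffle -> world
def L(p): q=np.asarray(p)[:2]-O; return np.r_[q@ex,q@ey]
def rot(a,sgn=1,dy=0):   # tool z: a below level, towards waffle +x (turned by dy); tool y level
    c,s_=np.cos(YAW+dy),np.sin(YAW+dy)
    z=np.array([np.cos(a)*c,np.cos(a)*s_,-np.sin(a)]); y=sgn*np.array([-s_,c,0]); x=np.cross(y,z)
    return R.from_matrix(np.c_[x,y,z]).as_rotvec()
def lidtcp(th,a,over=.028,dy=0):   # TCP so that finger's upper face/edge touches handle underside at lid angle th
    if th<a: f=260; e=.26
    e=.26 if th<a else .26-over
    c=np.array([.1-e*np.cos(th)-.009*np.sin(th)*-1*-1*-1*-1*0, 0])
    # point at radius e, 9 mm above the axis plane (lid frame): front dir (-cos,sin), up dir (sin,cos)
    x=.1-e*np.cos(th)+.009*np.sin(th); z=.052+e*np.sin(th)+.009*np.cos(th)
    d=np.array([np.cos(a),-np.sin(a)]); u=np.array([np.sin(a),np.cos(a)])
    p=np.array([x,z])-.008*u+(over*d if th<a else 0)-.022*d
    return p
E
python3 - <<'E'
import re
s=open('h.py').read()
s=s.replace("    if th<a: f=260; e=.26\n","")
s=re.sub(r"    c=np.array\(\[\.1-e.*\n","",s); open('h.py','w').write(s)
E
python3 - <<'E'
from h import *
s=manip.snapshot("top")
for p in((356,322),(359,331),(377,277),(384,266)):print(p,[L(ray(s,p,z)).round(3).tolist() for z in(.03,.06)])
print("can",L([.5407,.0443]))
down=[rot(np.pi/2,g) for g in(1,-1)]
for o in down:
  for x,z in((.13,.2),(.13,.067),(.25,.067)): print("push",x,z,manip.ik(W(x,-.0185,z),o))
ths=np.radians(np.arange(0,100,5))
for dy in np.radians([0,-20,20,-40,40]):
 for a in np.radians([0,10,20,25,30,40,50,60]):
  for g in(1,-1):
   q=[manip.ik(W(p[0],0,p[1]),rot(a,g,dy)) for p in(lidtcp(t,a) for t in ths)]
   n=sum(v is not None for v in q)
   if n: print("lid",np.degrees([dy,a]).round(),g,n,len(ths), q[0] if q[0] is None else np.round(q[0],2))
E
```

```text
(356, 322) [[0.108, 0.052], [0.112, 0.049]]
(359, 331) [[0.096, 0.066], [0.1, 0.062]]
(377, 277) [[0.105, -0.044], [0.109, -0.044]]
(384, 266) [[0.101, -0.069], [0.105, -0.069]]
can [ 0.17544555 -0.01851051]
push 0.13 0.2 None
push 0.13 0.067 None
push 0.25 0.067 None
push 0.13 0.2 [-0.21249314 -0.02607902  1.90411657  0.          1.26355511  0.17671528]
push 0.13 0.067 [-0.21249314  0.16287559  1.9779939   0.          1.00072316  0.17671528]
push 0.25 0.067 [1.19935469e-03 2.82752115e-01 1.83328673e+00 0.00000000e+00
 1.02555381e+00 3.90407778e-01]
lid [0. 0.] 1 20 20 [-1.22  0.81  1.74  0.83  1.99  2.  ]
lid [0. 0.] -1 20 20 [-1.22  0.81  1.74  0.83  1.99 -1.15]
lid [ 0. 10.] 1 20 20 [-1.22  0.71  1.78  0.77  1.87  2.01]
lid [ 0. 10.] -1 20 20 [-1.22  0.71  1.78  0.77  1.87 -1.13]
lid [ 0. 20.] 1 20 20 [-1.2   0.61  1.83  0.71  1.75  2.04]
lid [ 0. 20.] -1 20 20 [-1.2   0.61  1.83  0.71  1.75 -1.1 ]
lid [ 0. 25.] 1 20 20 [-1.19  0.56  1.85  0.69  1.69  2.05]
lid [ 0. 25.] -1 20 20 [-1.19  0.56  1.85  0.69  1.69 -1.09]
lid [ 0. 30.] 1 20 20 [-1.18  0.51  1.87  0.65  1.63  2.07]
lid 
[... 3651 characters left out ...]
.97  0.78  1.54  0.31  2.02  1.81]
lid [40. 20.] -1 20 20 [-0.97  0.78  1.54  0.31  2.02 -1.33]
lid [40. 25.] 1 20 20 [-0.97  0.73  1.57  0.29  1.95  1.81]
lid [40. 25.] -1 20 20 [-0.97  0.73  1.57  0.29  1.95 -1.33]
lid [40. 30.] 1 20 20 [-0.96  0.68  1.6   0.27  1.88  1.81]
lid [40. 30.] -1 20 20 [-0.96  0.68  1.6   0.27  1.88 -1.33]
lid [40. 40.] 1 20 20 [-0.95  0.58  1.68  0.24  1.74  1.81]
lid [40. 40.] -1 20 20 [-0.95  0.58  1.68  0.24  1.74 -1.33]
lid [40. 50.] 1 20 20 [-0.94  0.47  1.75  0.21  1.59  1.82]
lid [40. 50.] -1 20 20 [-0.94  0.47  1.75  0.21  1.59 -1.32]
lid [40. 60.] 1 20 20 [-0.92  0.37  1.84  0.17  1.44  1.85]
lid [40. 60.] -1 20 20 [-0.92  0.37  1.84  0.17  1.44 -1.3 ]
```

```bash
cat > push.py <<'E'
from h import *
p=manip.state()["tool_pos"]; o=rot(np.pi/2,-1); y=-.0185
manip.line_to([p[0],p[1],.36],v=.2)
manip.move_ptp(W(.129,y,.30),o); manip.grip(.076)
manip.line_to(W(.129,y,.14),v=.2)
f0=manip.state()["wrist_force"]
manip.line_to(W(.129,y,.069),v=.08)
st=manip.state(); print(st["t"],st["wrist_force"]-f0,st["gripper_width"],st["tool_pos"]-W(.129,y,.069))
for x in(.139,.165,.195,.232):
    manip.line_to(W(x,y,.069),v=.05); print(x,manip.state()["wrist_force"]-f0)
manip.line_to(W(.215,y,.069),v=.08); manip.line_to(W(.215,y,.26),v=.2)
manip.line_to(W(.0,y,.36),v=.3)
manip.grip(0.0)
# clear of the view: ahead of the handle
manip.move_ptp(W(-.32,0,.30),rot(np.radians(60),-1))
print(manip.state()["t"])
for n in("top","side"): cv2.imwrite(f"pics/{n}1.png",manip.snapshot(n)["img"])
E
python3 push.py; sed -i 's/wood(s,(290,230,385,320)/wood(s,(210,200,385,320)/' m.py; python3 m.py
```

```text
6.0917 [ 0.6497932   0.815811   -0.57633246] 0.07603761244239293 [ 5.04287004e-04 -7.42796548e-05  5.22681499e-04]
0.139 [-1.26847068  0.9593634   0.856896  ]
0.165 [ 1.35799736 -0.05710352 -0.45582077]
0.195 [ 0.8463187  -0.0959417   0.88048622]
0.232 [-0.14093161  0.61074946  0.03636681]
13.5833
can (array([0.57913875, 0.13360822, 0.11      ]), np.float64(0.048932381553691194))
body
[[353.0, 348.70001220703125], [393.5, 254.10000610351562], [498.8999938964844, 299.20001220703125], [458.29998779296875, 393.8999938964844]] [ 0.4582 -0.1122] [0.1862, 0.2044]
handle
[[467.0, 366.79998779296875], [483.20001220703125, 325.0], [511.0, 335.70001220703125], [494.79998779296875, 377.6000061035156]] [ 0.4089 -0.2288] [0.0814, 0.0532]
steel
[[366.5, 348.0], [401.1000061035156, 266.6000061035156], [482.8999938964844, 301.5], [448.29998779296875, 382.79998779296875]] [ 0.4576 -0.1089] [0.1586, 0.1574]
yaw steel-handle 67.88938516347766
edges [67.9, -22.6, -112.6, 157.3]
edges [68.0, -22.5, -112.4, 157.4]
edges [69.8, -20.7, -110.4, 159.2]
mug (123, 226, 66, 42) [0.59152492 0.34876195] [0.59031564 0.38235041]
bottle (152, 290, 48, 38) [0.46577827 0.32368631] [0.47701683 0.34273188]
```

View pics/top1.png

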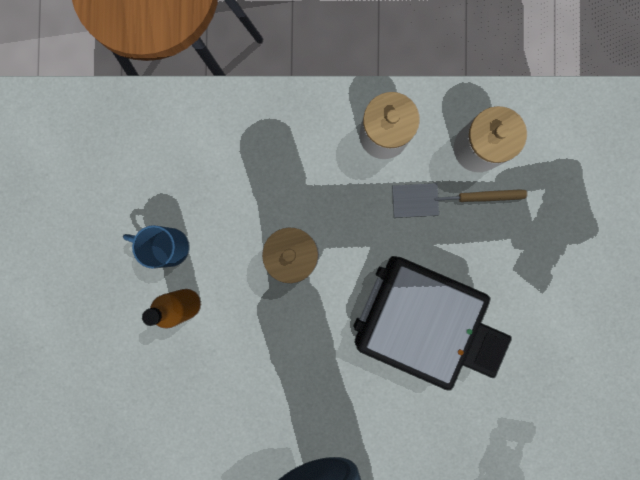

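The canister now stands at (0.579, 0.134), lid centre at pixel (290,254). That's about 125 mm behind the hinge axis. The waffle maker, mug, bottle and spatula haven't moved.

```bash
cat > lid.py <<'E'
from h import *
s=manip.snapshot("top")
print("handle end",[L(ray(s,p,.079)).round(4).tolist() for p in((511,335.7),(494.8,377.6))])
a=np.radians(25); o=rot(a,-1); yc=0
T=lambda th,dz=0,dx=0:(lambda p:W(p[0]+dx,yc,p[1]+dz))(lidtcp(th,a))
manip.move_ptp(T(0,.12,-.09),o)
manip.line_to(T(0,-.008,-.09),v=.15)
manip.line_to(T(0,-.008,0),v=.1)
manip.pause(.2); f0=manip.state()["wrist_force"]; print("under",manip.state()["t"])
for d in np.arange(0,91,5):
    manip.line_to(T(np.radians(d)),v=.06)
    st=manip.state(); f=st["wrist_force"]-f0; print(d,round(st["t"],2),f.round(1))
    if np.linalg.norm(f)>20: print("STOP");break
    if d==30: cv2.imwrite("pics/side2.png",manip.snapshot("side")["img"])
cv2.imwrite("pics/side3.png",manip.snapshot("side")["img"])
E
python3 lid.py
```

```text
handle end [[-0.1527, -0.0418], [-0.1549, 0.0395]]
under 16.675
0 16.96 [ 0.2 -2.2 -2.8]
5 17.48 [-2.  -3.7 -2.3]
10 18.01 [-0.3 -1.6 -1.1]
15 18.53 [-0.4 -2.3 -1.6]
20 19.06 [-0.  -2.4 -1.4]
25 19.58 [ 0.4 -2.  -1.6]
30 20.07 [ 0.3 -1.5 -2.1]
35 20.62 [ 1.1 -2.8 -1.3]
40 21.11 [-0.6 -1.5 -0.7]
45 21.6 [ 0.1 -1.8 -0.7]
50 22.09 [ 0.5 -1.7  0.1]
55 22.58 [ 0.5 -2.1 -1.1]
60 23.07 [-0.  -1.1 -0.3]
65 23.57 [ 0.2 -1.5 -0.4]
70 24.06 [-1.2 -0.2  0.2]
75 24.55 [-0.5 -0.4  1.1]
80 25.04 [-0.8  0.1 -0.9]
85 25.53 [-0.2 -1.  -0. ]
90 26.02 [ 0.3 -0.3  0.6]
```

View pics/side3.png

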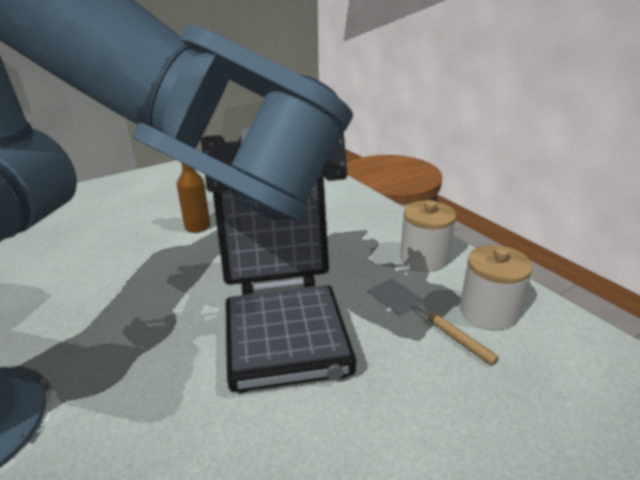

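The lid is up, its lower edge at about (275,280), with the gripper in front of its top; the base hasn't moved. I'll back off and check.

```bash
cat > back.py <<'E'
from h import *
p=manip.state()["tool_pos"]
manip.line_to(p-np.r_[.14*ex,0],v=.12); print(manip.state()["t"])
manip.move_ptp(W(-.30,0.05,.36),rot(np.radians(60),-1)); manip.pause(.5)
a=manip.snapshot("top")["img"];b=manip.snapshot("side")["img"]
cv2.imwrite("pics/end.png",cv2.resize(np.hstack([a,b]),(800,300),interpolation=cv2.INTER_AREA))
s=manip.snapshot("top"); c=wood(s,(210,200,385,320),.11); print(c,L(c[0])); print(manip.state()["t"])
E
python3 back.py
```

```text
27.3917
(array([0.57912445, 0.13362105, 0.11      ]), np.float64(0.048945869081330744)) [ 0.27266664 -0.02016777]
29.0667
```

View pics/end.png

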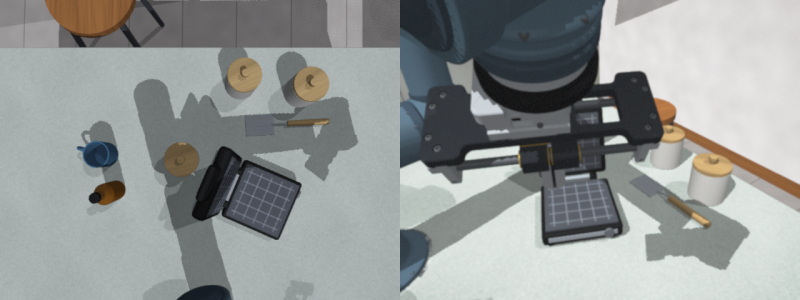

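The lid is open and leaning back in the top view at (217,183). The canister stands clear at (182,160) and hasn't moved, the arm touches nothing, and everything else is where it was.

```bash
python3 -c "
from station import manip
print(manip.close_job())"
```

```text
the job is handed in; nothing more can be done
None
```

The job is handed in at about 29 s of the 72 s allowed: the canister was pushed clear and is still standing, the lid rests open past upright on its own, and nothing else moved in the pictures.

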